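Seat the printing block and flip the ready flag

ROBOT

A 6-joint arm with a two-finger parallel gripper is mounted at the origin on the work surface. World frame = base frame: x ahead of the robot, y to its left, z up, the work surface at z = 0. Lengths are in m, angles in rad, forces in N, time in s.
With the tool pointing down it reaches from about 0.425 to 0.95 m from the base axis. Payload 3.5 kg.
Tool frame: the origin (TCP) lies midway between the tips of the shut fingers; the grasp point (between the pads) lies 19 mm behind it; z points along the fingers, y is the line along which they close (so a half turn about z gives the same grasp; the last joint's range is limited). The gripper opens to 85 mm and grips with 20 to 120 N. Pads are 22 mm wide; open, the fingers measure 114 mm over their backs; the gripper's body (76 mm by 85 mm) begins 54 mm behind the grasp point. The pads swing forward as they close: fully open they stand 13 mm farther back than shut.
Start: joints at [1, 0.286, 1.577, -0, 1.279, -0.15], TCP at [0.276, 0.616, 0.231] pointing down, gripper open.
Joint ranges: [-2.77, 2.77], [-0.9, 2.22], [0.21, 2.48], [-1.53, 4.67], [0.24, 2.81], [-2.84, 2.84]. Speed limits (rad/s): [2.79, 2.79, 3.14, 3.14, 3.14, 3.14].

INTERFACE

Orientations are given as a rotation vector (axis times angle).
In Python, from workcell import get_obs, cams, finish_job gives the robot as it stands. The module is installed in compiled form; this text tells all that it offers.
- The arm moves only by the tool apply_moves, never from a script. Its argument "motion" is one flat list of numbers, 7 for each row, row after row: the shift along the world's x, y, z in m, then the turn, a rotation vector about the world's x, y, z in degrees, then the closure in counts, from 0 (fully open) to 255 (shut). In form: [tx, ty, tz, rx, ry, rz, jaw, tx, ty, tz, rx, ry, rz, jaw, ...]. A call has exactly 8 rows; each row is the pose to reach, as a shift and turn from the pose commanded when the call began; what a row does not reach only later rows make up. A row lasts 1/8 s, in which the tool goes at most 62.5 mm and 10.7 degrees, less where a joint would pass 70% of its speed; a pose out of reach is approached as far as the arm can. A call with a gripper value outside its range is refused whole. The fingers move at their own pace and stop on an object; "newtons" is the grip in N (left out, the last holds). Time passes only in rows, so rows that repeat a pose let the fingers close, or fill a call up. It gives the time, the measured TCP pose, the force, the opening and the grip force at its end, in the units of the state.
- get_obs(): the state, without advancing time (a new reading comes with each control period).
- cams.snapshot(name): name is "side" or "top" or "wrist"; returns the picture (420x560x3 uint8, blue, green, red); there is no depth.
- cams.camera_info(name): a dict with "fovy" (degrees; the focal length in pixels is half the picture's height over the tangent of half this angle, whatever the lens; pixels are square), "cx", "cy" (the principal point, pixels), "k1" (the pictures are not rectified: a ray, as slopes to the right and down, at radius r is drawn at 1 + k1 r^2 times it, then the intrinsics apply), "position" and "rotation" of the camera in the world. Camera axes: x right, y down, z forward; pixel columns grow to the right and rows downward; lengths in m; the calibration is good to about 2 mm. A picture is of the moment at which its call begins: read the wrist's pose just before it. camera_info takes no time and is no camera call; for the wrist camera it gives the pose at the moment of the call.
- finish_job(): hands the job in; it is judged then, once.
Trained networks look in the newest picture that a camera, given by its name, has taken for a name from the list of things; names that differ only in an ending like _2 or _b are one class to them, and where a whole thing is asked for, a point or a joint stands for the part that bears it (a point fixed in the world has none). Each returns a list of dicts, best first, with "confidence" (0 to 1); they miss things now and then, are a little off and sometimes report something else, mostly with a low value. They report only what shows in the picture. A call takes as long as a camera call. They do not tell look-alikes from the thing itself.
- cams.boxes_of(camera, query): "box" ([left, top, width, height] in pixels, round what is visible of it).
The state is a dict: "time_s": time; "qpos": joint angles; "qvel": joint speeds; "effort": joint torques, N m; "eef_pos": TCP position; "eef_rot": TCP orientation; "force": force on the tool from outside, world axes, zero at the start; "ft_torque": the same for the moment, N m; "opening": opening from 0.0 (shut) to 1.0 (fully open); "gripper_force": force on a finger pad.
Only numpy, scipy, OpenCV 4.12 (cv2) and the standard library are available. Lean on these libraries where they do the work, as an engineer would, in place of code of your own. Each camera call takes 0.05 s, during which the arm holds its last target. There are 200 camera calls.

TASK

Push the carved printing block along the metal tray until it sits squarely and fully home against the tray's end stop, then flip the flag on the blue stand right over its hinge until it lies on its rest with the green face showing. Only push, gently, with the fingers: lift nothing, leave the yellow stand's flag showing red, and do not disturb the other things on the bench.

Things in the scene. Friction and masses are not known exactly. Their poses are not given: they have to be found in the camera images.
- tray: flat metal tray fixed to the bench, 260 (x) x 116 (y) x 20 mm high. Origin: centre of its underside. Floor 4 mm thick; dark rails 8 mm thick, tops at 20 mm, along both long sides (inner faces at y = +/-50 mm); at its own +x end a dark cross bar, the end stop, its inner face at x = +122 mm; open at the -x end, which is the end nearer the robot
- block_mid (a point): centre (half-way up) of the loose printing block, 100 (x) x 80 (y) x 23 mm high, 160 g, pale wood with a carved brick-red top, lying in the tray with its x roughly along the tray's x and sliding easily; its axes are the block's. Fully home it lies 72 mm from the tray's origin along the tray's +x
- stand_blue: flag stand painted blue, fixed, left or right of the tray. Foot plate 130 (x) x 120 (y) x 12 mm; origin: centre of its underside; front: its own +x. The flag's hinge line is parallel to its y axis, at x = 0, 110 mm up, between two 8 mm cheeks (inner faces y = +/-48 mm, tops below 145 mm). In front of the hinge a rest board slopes down to +x at 40 degrees
- flag_blue (a joint): the flag to flip: hinge angle (rad) of the blue stand's flag, starting at 0 to 0.25. 0: leaning up and back from the hinge to the stand's -x, 40 degrees above level, red up. It grows as the flag swings up and over: 0.87 upright, pi fully over, lying on the front rest board, 40 degrees below level, green up. The stiff hinge stays where it is left; about 1 N at the free edge turns it
- edge_blue (a point): middle of the free edge of the blue stand's flag, half-way through its thickness. The flag is a flat plate 84 mm wide (along the stand's y) and 5 mm thick, its free edge 85 mm from the hinge line; red on one side, green on the other
- edge_yellow (a point): middle of the free edge of the yellow stand's flag, half-way through its thickness. The flag is a flat plate 84 mm wide (along the stand's y) and 5 mm thick, its free edge 85 mm from the hinge line; red on one side, green on the other
- stand_yellow: flag stand painted yellow, fixed, on the other side of the tray from the blue one. Foot plate 130 (x) x 120 (y) x 12 mm; origin: centre of its underside; front: its own +x. The flag's hinge line is parallel to its y axis, at x = 0, 110 mm up, between two 8 mm cheeks (inner faces y = +/-48 mm, tops below 145 mm). In front of the hinge a rest board slopes down to +x at 40 degrees
- flag_yellow (a joint): leave alone: hinge angle (rad) of the yellow stand's flag, starting at 0 to 0.25. 0: leaning up and back from the hinge to the stand's -x, 40 degrees above level, red up. It grows as the flag swings up and over: 0.87 upright, pi fully over, lying on the front rest board, 40 degrees below level, green up. The stiff hinge stays where it is left; about 1 N at the free edge turns it
- tin_black: ink tin with a black label, 68 mm across, 58 mm high, origin at the centre of its underside; leave alone
- tin_red: ink tin with a red label, 68 mm across, 58 mm high, origin at the centre of its underside; leave alone
- jar: amber glass jar, 60 mm across, 90 mm high, origin at the centre of its underside; leave alone
- brush: brush lying on the bench at the left; leave alone
- knife: ink knife (spatula) lying on the glass slab at the right; leave alone
- brayer: ink roller with a wooden handle on the glass slab at the right, about 200 mm long, 42 mm high; leave alone
- spare: second printing block, black top, 100 x 80 x 23 mm, lying on the bench at the left, origin at the centre of its underside; leave alone
There are look-alikes about, which are no part of the job. What is shaped like the part that bears block_mid but purple or turquoise is not meant.

How it is judged:
By the outcome, as a careful person would: the job done as asked, in the order asked, and still so for the second after the job is handed in, with the robot touching nothing.
It also fails if it takes over 69 s, if anything falls off the work surface, if the arm or the gripper's body presses on something with over 40 N, if the wrist force passes 120 N, or if a joint passes its speed limit or range.

## Working session

There is one attempt and no reset: what is moved stays moved. The work goes in short steps, Python scripts to look and compute and a tool call to move; the robot and the scene stay as the last step left them, time stands still between calls to the robot, and variables do not carry over. Pictures are saved under pics/ and viewed, at most 10 in all, crops included, and the job is handed in when it is done.

Besides the shell and the picture viewer there is one more tool, called after "Emit:" as name(argument=value, ...) on one line, values as JSON. apply_moves: Moves the arm, as the interface text tells. Its arguments: {"type":"object","properties":{"motion":{"type":"array"},"newtons":{"type":"number"}},"required":["motion"]}

```bash
mkdir -p pics
cat > h.py <<'E'
import numpy as np, cv2
from workcell import get_obs, cams, finish_job
def info(n):
    c=cams.camera_info(n); f=210/np.tan(np.radians(c["fovy"])/2); return c,f
def Rm(c):
    R=np.array(c["rotation"],float)
    return R if R.shape==(3,3) else cv2.Rodrigues(R)[0]
def ray(c,f,u,v):
    d=np.array([(u-c["cx"])/f,(v-c["cy"])/f]); s=d.copy()
    for _ in range(20): s=d/(1+c["k1"]*(s@s))
    return np.array(c["position"]),Rm(c)@np.r_[s,1]
def onz(c,f,u,v,z):
    p,d=ray(c,f,u,v); return p+d*(z-p[2])/d[2]
def proj(c,f,P):
    q=(np.atleast_2d(P)-np.array(c["position"]))@Rm(c); s=q[:,:2]/q[:,2:]
    r=(s**2).sum(1,keepdims=True); return s*(1+c["k1"]*r)*f+[c["cx"],c["cy"]]
E
python3 - <<'E'
from h import *
for n in ("top","side"):
    im=cams.snapshot(n); cv2.imwrite(f"pics/{n}0.png",cv2.resize(im,(800,600),interpolation=cv2.INTER_CUBIC)); np.save(f"pics/{n}0.npy",im)
    c,f=info(n); print(n,c)
    for q in ("tray","block_mid","stand_blue","stand_yellow","flag_blue","jar","tin_red"):
        print(q,[(np.round(b["box"]).tolist(),round(b["confidence"],2)) for b in cams.boxes_of(n,q)[:3]])
o=get_obs(); print(o["time_s"],o["eef_pos"],o["eef_rot"])
E
```

```text
top {'fovy': 48.27458236629583, 'cx': 278.2915567543577, 'cy': 203.80739958775706, 'k1': -0.027040681470609278, 'position': array([ 0.20834364, -0.03242568,  1.75258164]), 'rotation': array([-2.10480372,  2.14297765, -0.22532922])}
tray [([255.0, 170.0, 39.0, 66.0], 0.62)]
block_mid [([211.0, 188.0, 34.0, 35.0], 0.87), ([284.0, 247.0, 32.0, 37.0], 0.82), ([259.0, 184.0, 22.0, 32.0], 0.56)]
stand_blue [([323.0, 177.0, 47.0, 41.0], 0.6)]
stand_yellow [([161.0, 198.0, 44.0, 37.0], 0.92)]
flag_blue [([337.0, 190.0, 26.0, 19.0], 0.62)]
jar [([137.0, 261.0, 22.0, 16.0], 0.58), ([214.0, 139.0, 19.0, 19.0], 0.42)]
tin_red [([291.0, 137.0, 14.0, 17.0], 0.55), ([337.0, 191.0, 29.0, 18.0], 0.37)]
side {'fovy': 44.91579692775584, 'cx': 284.8764726402476, 'cy': 215.2691649669261, 'k1': -0.12499302785829912, 'position': array([-0.01825583, -0.92772028,  1.16960906]), 'rotation': array([-2.26844516,  0.69434416, -0.2680174 ])}
tray [([238.0, 208.0, 97.0, 62.0], 0.94), ([351.0, 313.0, 71.0, 54.0], 0.63)]
block_mid [([270.0, 218.0, 40.0, 32.0], 0.7), ([239.0, 192.0, 34.0, 30.0], 0.65)]
stand_blue [([311.0, 258.0, 61.0, 62.0], 0.91)]
stand_yellow [([197.0, 145.0, 50.0, 57.0], 0.83), ([143.0, 167.0, 23.0, 26.0], 0.44)]
flag_blue [([323.0, 263.0, 33.0, 15.0], 0.54)]
jar [([144.0, 166.0, 21.0, 26.0], 0.57)]
tin_red [([351.0, 205.0, 21.0, 30.0], 0.79)]
0.8 [0.27569685 0.61613073 0.23137787] [-6.56127620e-01 -3.07229581e+00 -1.27809994e-04]
```

Run:
```python
from h import *
t=np.load("pics/top0.npy")[110:290,140:380]; s=np.load("pics/side0.npy")[120:345,120:420]
cv2.imwrite("pics/tc.png",cv2.resize(t,(800,600),interpolation=cv2.INTER_CUBIC))
cv2.imwrite("pics/sc.png",cv2.resize(s,(800,600),interpolation=cv2.INTER_CUBIC))
```

```text
(no output)
```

View pics/tc.png

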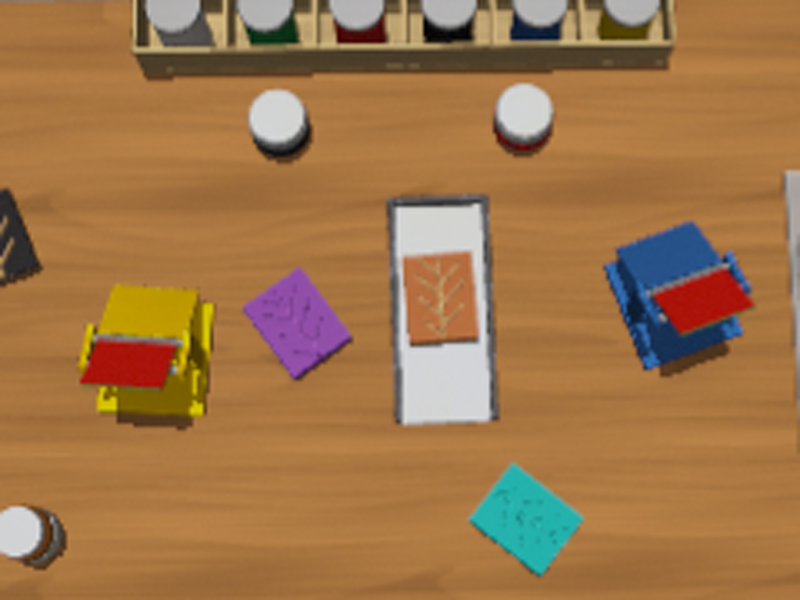

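View pics/sc.png

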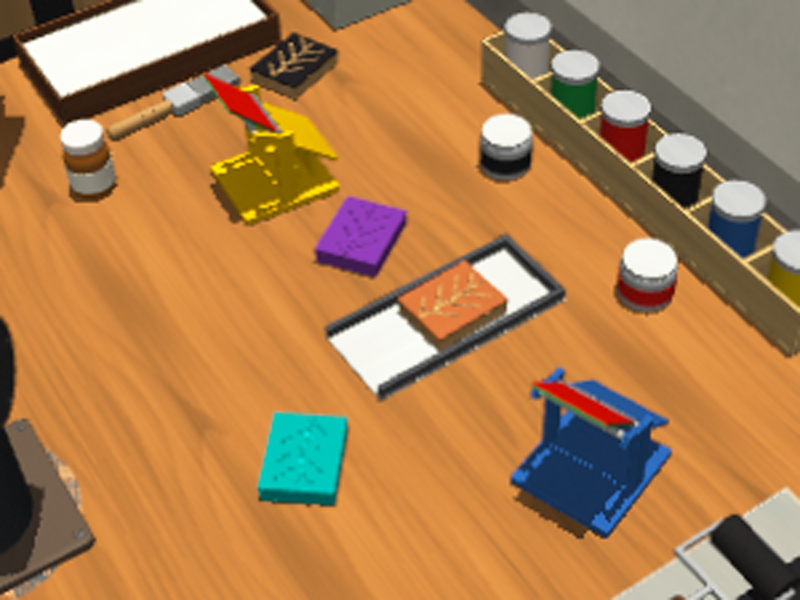

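The top crop shows the tray rails at corners (388,199), (488,195), (497,420) and (398,424), with the brick-red block inside at (403,256)–(478,346). The blue stand is on the right with its red flag at (651,295)–(750,302), and the yellow stand is on the left. Purple and turquoise blocks are decoys. The side crop shows the blue foot's corners at (512,477), (604,530) and (670,455).

```bash
cat > fit.py <<'E'
from h import *
from scipy.optimize import least_squares
k=10/3; T=lambda *p:np.array(p)/k+[140,110]; S=lambda *p:np.array(p)/(8/3)+[120,120]
ct,ft=info("top"); cs,fs=info("side")
def pose(p,P):
    c,s=np.cos(p[2]),np.sin(p[2]); P=np.array(P,float)
    return np.c_[p[0]+c*P[:,0]-s*P[:,1],p[1]+s*P[:,0]+c*P[:,1],P[:,2]]
def fit(top,side,x0):
    fn=lambda p:np.r_[(proj(ct,ft,pose(p,top[0]))-top[1]).ravel(),(proj(cs,fs,pose(p,side[0]))-side[1]).ravel()]
    r=least_squares(fn,x0,loss="soft_l1"); print(np.round(r.x,4),"yaw deg",np.degrees(r.x[2]).round(2),"res",np.round(fn(r.x).reshape(-1,2),1).tolist()); return r.x
E
python3 - <<'E'
from fit import *
a,b=.13,.058
tr=[[a,b,.02],[a,-b,.02],[-a,-b,.02],[-a,b,.02]]
t=fit((tr,T((388,199),(488,195),(497,420),(398,424))),(tr,S((506,236),(565,292),(379,390),(328,330))),[.6,0,0])
bl=[[.05,.04,.027],[.05,-.04,.027],[-.05,-.04,.027],[-.05,.04,.027]]
p=fit((bl,T((403,256),(472,251),(478,340),(408,346))),(bl,S((463,262),(507,297),(444,340),(399,300))),[.6,0,0])
ft_=[[-.065,.06,.012],[-.065,-.06,.012],[.065,-.06,.012]]
L=.085;A=np.radians(40)
def fe(q,y,r): # red top surface
    return [-r*np.cos(A+q)+.0025*np.sin(A+q)*1, y, .11+r*np.sin(A+q)+.0025*np.cos(A+q)]
topflag=T((679,333),(750,302)); 
for q in (0,.12,.25):
    print(q)
    fit(([fe(q,.042,L),fe(q,-.042,L),[-.065,.06,.012],[-.065,-.06,.012]],np.r_[topflag,T((648,366),(742,332))]),(ft_,S((512,477),(604,530),(670,450))),[.6,-.25,.3])
for n,(u,v),z in (("turq",(526,518),.023),("tinred",(525,115),.058),("purple",(297,322),.023)):
    print(n,onz(ct,ft,*T((u,v))[0],z))
E
```

```text
[ 0.561  -0.0409  0.0236] yaw deg 1.35 res [[0.2, -0.2], [0.5, -0.1], [1.0, -0.2], [-0.5, -0.1], [-0.2, -0.4], [0.2, -0.3], [0.0, 0.9], [-1.7, -0.7]]
[ 0.5722 -0.0376  0.0835] yaw deg 4.78 res [[-0.6, 0.3], [-0.2, -0.2], [0.7, -1.1], [0.5, -0.8], [0.3, -0.4], [0.2, 0.8], [-1.6, 0.1], [-0.9, 0.0]]
0
[ 0.5713 -0.3015  0.3379] yaw deg 19.36 res [[-0.1, 0.7], [1.0, 1.7], [-1.1, 0.3], [-0.0, -0.4], [-0.8, -1.0], [1.4, 0.6], [1.1, -0.9]]
0.12
[ 0.5687 -0.3017  0.3448] yaw deg 19.76 res [[-0.3, -0.8], [0.8, 0.0], [-0.9, 1.0], [0.1, 0.1], [-1.4, -0.4], [0.9, 1.1], [0.4, -0.6]]
0.25
[ 0.5672 -0.3024  0.3446] yaw deg 19.75 res [[-0.8, -3.1], [0.4, -2.3], [-0.7, 1.4], [0.3, 0.5], [-1.7, 0.0], [0.6, 1.5], [0.1, -0.2]]
turq [ 0.32215678 -0.1275386   0.023     ]
tinred [ 0.77474624 -0.13692607  0.058     ]
purple [0.54631615 0.12459769 0.023     ]
```

Emit:
apply_moves(motion=[0.018,-0.06,0,0,0,2.3,100,0.036,-0.12,0,0,0,4.6,100,0.054,-0.18,0,0,0,6.9,100,0.072,-0.24,0,0,0,9.2,100,0.09,-0.3,0,0,0,11.5,100,0.108,-0.36,0,0,0,13.8,100,0.127,-0.42,0,0,0,16.1,100,0.145,-0.48,0,0,0,18.4,100], newtons=20)

```text
time_s: 1.8
eef_pos: [0.4206, 0.1356, 0.2319]
eef_rot: [0.154, 3.136, 0.0]
force: [0.7, -0.1, 0.5]
opening: 0.607
gripper_force: 0.0
```

Emit:
apply_moves(motion=[0.018,-0.06,0,0,0,2.3,100,0.036,-0.12,0,0,0,4.6,100,0.05,-0.165,0,0,0,6,100,0.053,-0.179,0,0,0,7,100,0.053,-0.179,-0.02,0,0,7,100,0.053,-0.179,-0.03,0,0,7,100,0.053,-0.179,-0.03,0,0,7,100,0.053,-0.179,-0.03,0,0,7,100])

```text
time_s: 2.8
eef_pos: [0.4736, -0.0413, 0.202]
eef_rot: [-0.036, 3.14, -0.0]
force: [0.7, -0.1, 0.5]
opening: 0.606
gripper_force: 0.0
```

Run:
```python
from fit import *
o=get_obs(); print(o["time_s"],o["eef_pos"],o["eef_rot"],o["opening"])
im=cams.snapshot("wrist"); c,f=info("wrist"); np.save("pics/w1.npy",im); print(c)
import pickle; pickle.dump((c,f),open("w1.pkl","wb"))
cv2.imwrite("pics/w1.png",cv2.resize(im,(800,600)))
```

```text
2.8 [ 0.47360219 -0.04128469  0.20197201] [-3.64059315e-02  3.14037064e+00 -4.98294820e-04] 0.605548970734225
{'fovy': 59.45035689993442, 'cx': 277.86235136153016, 'cy': 206.8594834410696, 'k1': -0.001209730870487274, 'position': array([ 0.39040037, -0.04372105,  0.34443389]), 'rotation': array([2.01997287, 2.06911249, 0.3440338 ])}
```

View pics/w1.png

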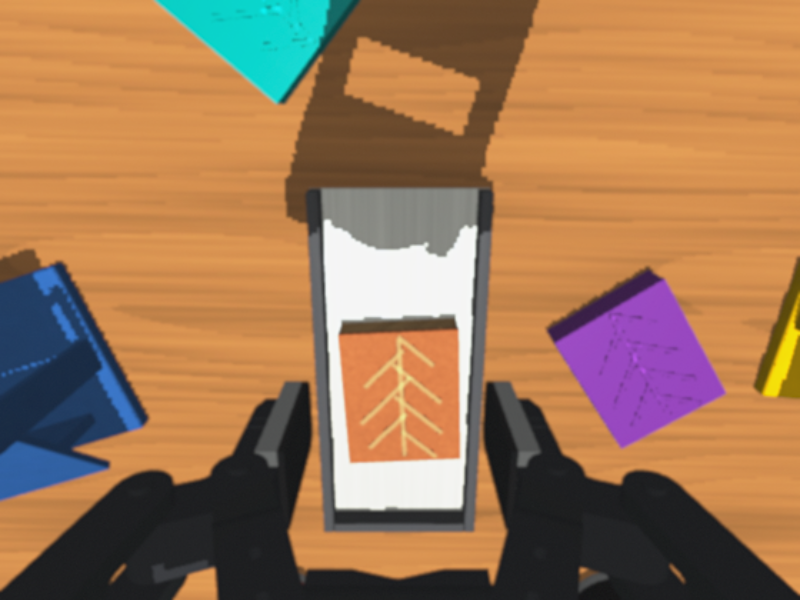

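The wrist view shows the tray with its open end at (308,188)–(493,188) and its stop end at (325,530)–(474,530). The block's top corners are (340,333), (458,327), (461,458) and (350,462). The fingers are above and clear.

Run:
```python
from fit import *
import pickle; c,f=pickle.load(open("w1.pkl","rb"))
W=lambda *p:np.array(p)/(10/7)
def wf(P,uv,x0):
    fn=lambda p:(proj(c,f,pose(p,P))-uv).ravel()
    r=least_squares(fn,x0); print(np.round(r.x,4),np.degrees(r.x[2]).round(2),np.round(fn(r.x),1))
    return r.x
a,b=.13,.058
t=wf([[-a,-b,.02],[-a,b,.02],[a,b,.02],[a,-b,.02]],W((307,189),(492,188),(474,530),(325,530)),[.56,-.04,0])
p=wf([[-.05,-.04,.027],[-.05,.04,.027],[.05,.04,.027],[.05,-.04,.027]],W((340,333),(458,327),(461,458),(350,462)),[.57,-.04,0])
d=p[:2]-t[:2]; C,S_=np.cos(t[2]),np.sin(t[2]); print("rel",C*d[0]+S_*d[1],-S_*d[0]+C*d[1])
```

```text
[ 0.5623 -0.0378  0.026 ] 1.49 [-1.8 -0.2  1.8  0.3  0.6  0.  -0.5  0.2]
[ 0.5728 -0.0357  0.0724] 4.15 [-1.5  0.1  1.5  0.5  0.3 -0.5 -0.2 -0.1]
rel 0.010616730345536675 0.0018718718991986652
```

Emit:
apply_moves(motion=[0,0,-0.05,0,0,0.1,150,0,0,-0.1,0,0,0.1,150,0,0,-0.14,0,0,0.1,150,0,0,-0.17,0,0,0.1,150,0,0,-0.185,0,0,0.1,150,0,0,-0.192,0,0,0.1,150,0.01,0,-0.192,0,0,0.1,150,0.02,0,-0.192,0,0,0.1,150])

```text
time_s: 3.85
eef_pos: [0.4954, -0.0419, 0.0108]
eef_rot: [-0.038, 3.138, -0.002]
force: [-0.4, -0.3, -0.5]
opening: 0.408
gripper_force: 0.0
```

Emit:
apply_moves(motion=[0.006,0,0,0,0,0,150,0.011,0,0,0,0,0,150,0.015,0,0,0,0,0,150,0.019,0,0,0,0,0,150,0.024,0.001,0,0,0,0,150,0.029,0.001,0,0,0,0,150,0.034,0.001,0,0,0,0,150,0.039,0.001,0,0,0,0,150])

```text
time_s: 4.85
eef_pos: [0.5325, -0.0405, 0.0092]
eef_rot: [0.038, -3.141, -0.0]
force: [-0.1, 0.2, -0.1]
opening: 0.409
gripper_force: 0.3
```

Run:
```python
from h import *
o=get_obs(); print(o["time_s"],o["eef_pos"],o["eef_rot"],o["opening"],o["force"])
a=cams.snapshot("top")[150:250,230:330]; b=cams.snapshot("side")[190:290,230:350]
cv2.imwrite("pics/p2.png",np.hstack([cv2.resize(a,(380,380),interpolation=2),cv2.resize(b,(420,380),interpolation=2)]))
```

```text
4.85 [ 0.53253365 -0.04053681  0.00918051] [ 3.79228690e-02 -3.14118692e+00 -6.51736014e-05] 0.40927277729309686 [-0.12223737  0.15578428 -0.12862026]
```

View pics/p2.png

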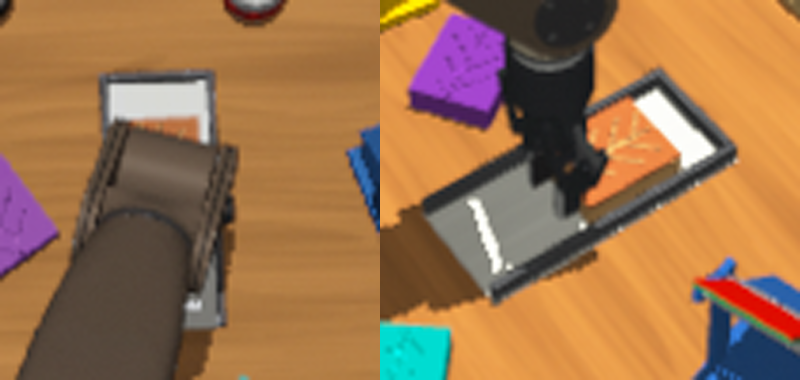

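The fingers are behind the block at side-crop (580,200), and the block is moving. The gap to the stop is about 40 mm.

Emit:
apply_moves(motion=[0.005,0,0,0,0,0,150,0.01,0,0,0,0,0,150,0.015,0,0,0,0,0,150,0.019,0,0,0,0,0,150,0.023,0,0,0,0,0,150,0.026,0.001,0,0,0,0,150,0.029,0.001,0,0,0,0,150,0.031,0.001,0,0,0,0,150])

```text
time_s: 5.95
eef_pos: [0.5634, -0.0395, 0.0094]
eef_rot: [0.038, -3.141, -0.0]
force: [-1.9, -0.3, 0.9]
opening: 0.412
gripper_force: 0.6
```

Emit:
apply_moves(motion=[0.001,0,0,0,0,0,150,0.002,0,0,0,0,0,150,0.003,0,0,0,0,0,150,0.004,0,0,0,0,0,150,0.005,0,0,0,0,0,150,0.006,0,0,0,0,0,150,0.006,0,0,0,0,0,150,0.006,0,0,0,0,0,150])

```text
time_s: 6.95
eef_pos: [0.5695, -0.0395, 0.0093]
eef_rot: [-0.038, 3.141, -0.0]
force: [0.2, -0.1, -0.4]
opening: 0.414
gripper_force: 0.1
```

Emit:
apply_moves(motion=[0.0005,0,0,0,0,0,150,0.001,0,0,0,0,0,150,0.0015,0,0,0,0,0,150,0.002,0,0,0,0,0,150,0.0025,0,0,0,0,0,150,0.003,0,0,0,0,0,150,0.0035,0,0,0,0,0,150,0.0035,0,0,0,0,0,150])

```text
time_s: 7.95
eef_pos: [0.5729, -0.0395, 0.0093]
eef_rot: [-0.038, 3.141, 0.0]
force: [-1.0, 0.2, 0.3]
opening: 0.41
gripper_force: 0.3
```

Emit:
apply_moves(motion=[0.0004,0,0,0,0,0,150,0.0008,0,0,0,0,0,150,0.0012,0,0,0,0,0,150,0.0016,0,0,0,0,0,150,0.002,0,0,0,0,0,150,0.0024,0,0,0,0,0,150,0.0028,0,0,0,0,0,150,0.0028,0,0,0,0,0,150])

```text
time_s: 8.95
eef_pos: [0.5749, -0.0395, 0.0093]
eef_rot: [0.038, -3.139, -0.0]
force: [-4.4, -0.6, 3.4]
opening: 0.413
gripper_force: 2.3
```

Emit:
apply_moves(motion=[0.0003,0,0,0,0,0,150,0.0006,0,0,0,0,0,150,0.0009,0,0,0,0,0,150,0.0012,0,0,0,0,0,150,0.0012,0,0,0,0,0,150,0.0012,0,0,0,0,0,150,0.0012,0,0,0,0,0,150,0.0012,0,0,0,0,0,150])

```text
time_s: 9.95
eef_pos: [0.575, -0.0395, 0.0091]
eef_rot: [0.039, -3.136, -0.001]
force: [-7.7, -0.7, 5.1]
opening: 0.415
gripper_force: 4.0
```

Emit:
apply_moves(motion=[-0.004,0,0,0,0,0,150,-0.015,0,0,0,0,0,150,-0.03,0,0.005,0,0,0,150,-0.05,0,0.04,0,0,0,150,-0.07,0,0.09,0,0,0,150,-0.09,0,0.14,0,0,0,150,-0.1,0,0.19,0,0,0,150,-0.1,0,0.2,0,0,0,150])

```text
time_s: 10.95
eef_pos: [0.4778, -0.0399, 0.2139]
eef_rot: [-0.038, 3.133, -0.004]
force: [-0.2, 0.2, 0.2]
opening: 0.413
gripper_force: 0.0
```

Run:
```python
from h import *
import pickle
o=get_obs(); print(o["time_s"],o["eef_pos"],o["eef_rot"],o["force"])
im=cams.snapshot("wrist"); pickle.dump(info("wrist"),open("w2.pkl","wb"))
a=im[230:400,200:350]; b=im
cv2.imwrite("pics/w2.png",np.hstack([cv2.resize(im,(400,300)),cv2.resize(im[240:390,200:350],(400,400),interpolation=2)[:300] if 0 else cv2.resize(im[255:390,200:380],(400,300),interpolation=2)]))
```

```text
10.95 [ 0.47780677 -0.03994582  0.21389121] [-0.03778109  3.13258225 -0.00418081] [-0.22753067  0.19825693  0.22301171]
```

View pics/w2.png

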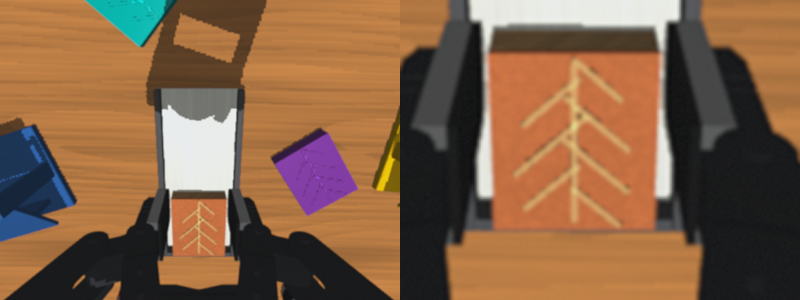

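The block sits square at the tray's end, covering the stop at right crop (490–660, 55–230), with an even gap to both rails. Next I move behind the blue stand for a closer look.

Emit:
apply_moves(motion=[-0.005,-0.05,0.02,0,0,3,255,-0.01,-0.1,0.04,0,0,6,255,-0.015,-0.15,0.06,0,0,9,255,-0.02,-0.2,0.07,0,0,12,255,-0.025,-0.25,0.07,0,0,15,255,-0.03,-0.29,0.07,0,0,18.3,255,-0.03,-0.306,0.07,0,0,18.3,255,-0.03,-0.306,0.07,0,0,18.3,255])

```text
time_s: 12.0
eef_pos: [0.4464, -0.3454, 0.2776]
eef_rot: [0.534, -3.095, -0.005]
force: [0.6, -0.4, -0.2]
opening: -0.0
gripper_force: 0.0
```

Run:
```python
from h import *
import pickle
o=get_obs(); print(o["time_s"],o["eef_pos"],o["eef_rot"],o["force"])
im=cams.snapshot("wrist"); pickle.dump(info("wrist"),open("w3.pkl","wb"))
cv2.imwrite("pics/w3.png",cv2.resize(im,(800,600)))
```

```text
12.0 [ 0.44641948 -0.34540916  0.27756533] [ 0.53418823 -3.09461644 -0.00451252] [ 0.62839958 -0.35753208 -0.2131473 ]
```

View pics/w3.png

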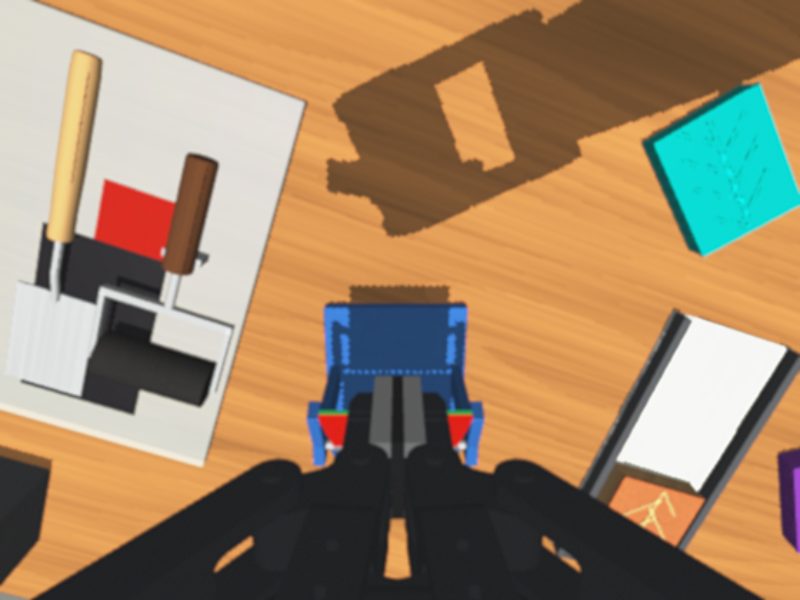

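The wrist view shows the stand square and centred below the fingers. Its foot's rear edge is (325,304)–(466,304) and the flag's free edge is (318,411)–(473,411), still red up.

Run:
```python
from fit import *
import pickle; c,f=pickle.load(open("w3.pkl","rb"))
uv=np.array([(325,304),(466,304),(318,411.5),(473,411.5)])*.7
A=np.radians(40)
def P(p):
    th=A+p[3]; x,z=-.085*np.cos(th),.11+.085*np.sin(th)
    return pose(p,[[-.065,-.06,.012],[-.065,.06,.012],[x,-.042,z],[x,.042,z]])
fn=lambda p:np.r_[(proj(c,f,P(p))-uv).ravel()]
for q0 in (.05,.2):
    r=least_squares(fn,[.57,-.302,.34,q0]); p=r.x
    print(np.round(p,4),np.degrees(p[2]),np.round(r.fun,1),P(p)[2:].mean(0))
C,S_=np.cos(p[2]),np.sin(p[2]); e=get_obs()["eef_pos"]-np.r_[p[:2],0]
print("TCP in stand",C*e[0]+S_*e[1],-S_*e[0]+C*e[1],e[2],"dir",C,S_)
```

```text
[ 0.5676 -0.3022  0.3425  0.0929] 19.62367442807231 [-1.6  0.   1.5  0.1  0.2  0.  -0.1 -0. ] [ 0.51126756 -0.322251    0.17044004]
[ 0.5676 -0.3022  0.3425  0.0929] 19.623674589639858 [-1.6  0.   1.5  0.1  0.2  0.  -0.1 -0. ] [ 0.51126756 -0.322251    0.17044004]
TCP in stand -0.12811577000443905 0.0006082195455283032 0.27800673099690776 dir 0.9419187639369561 0.3358407988072278
```

Emit:
apply_moves(motion=[0,0,-0.04,0,0,0,255,0,0,-0.08,0,0,0,255,0,0,-0.11,0,0,0,255,0,0,-0.124,0,0,0,255,0.01,0.0035,-0.124,0,0,0,255,0.021,0.0075,-0.124,0,0,0,255,0.032,0.0115,-0.124,0,0,0,255,0.042,0.015,-0.124,0,0,0,255])

```text
time_s: 13.05
eef_pos: [0.4902, -0.3305, 0.1564]
eef_rot: [-0.538, 3.094, -0.002]
force: [0.6, -0.1, 0.4]
opening: -0.0
gripper_force: 0.0
```

Emit:
apply_moves(motion=[0.007,0.0025,0,0,0,0,255,0.014,0.005,0,0,0,0,255,0.021,0.0075,0.002,0,0,0,255,0.028,0.01,0.004,0,0,0,255,0.035,0.0125,0.006,0,0,0,255,0.042,0.015,0.009,0,0,0,255,0.049,0.0175,0.012,0,0,0,255,0.056,0.02,0.015,0,0,0,255])

```text
time_s: 14.05
eef_pos: [0.5452, -0.3101, 0.1702]
eef_rot: [0.537, -3.095, -0.001]
force: [-1.3, -0.6, -0.8]
opening: 0.0
gripper_force: 0.3
```

Emit:
apply_moves(motion=[0.0075,0.0027,0.005,0,0,0,255,0.015,0.0054,0.008,0,0,0,255,0.0226,0.008,0.008,0,0,0,255,0.03,0.0107,0.007,0,0,0,255,0.0377,0.0134,0.004,0,0,0,255,0.0443,0.0158,0.001,0,0,0,255,0.051,0.018,-0.004,0,0,0,255,0.0575,0.0205,-0.009,0,0,0,255])

```text
time_s: 15.05
eef_pos: [0.6027, -0.2899, 0.1609]
eef_rot: [0.537, -3.095, 0.0]
force: [-0.9, -0.5, 0.8]
opening: 0.004
gripper_force: 0.3
```

Run:
```python
from h import *
o=get_obs(); e=o["eef_pos"]-np.array([.5676,-.3022,0]); print(e@[.942,.336,0],e@[-.336,.942,0],e[2],o["force"])
b=cams.snapshot("side")[230:340,290:400]
cv2.imwrite("pics/p4.png",cv2.resize(b,(500,500),interpolation=2))
```

```text
0.0371886166393057 -0.00025454266728224624 0.1608834107024117 [-0.92171097 -0.52327074  0.82754024]
```

View pics/p4.png

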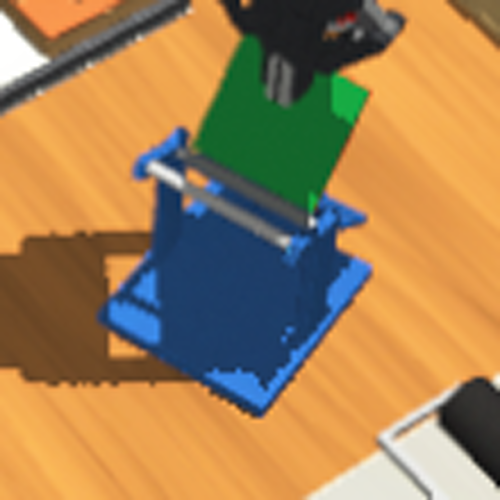

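The side crop shows the flag past upright, with its green face toward the camera at (280,110) and the fingertips pressing its middle. I keep following the arc down.

Emit:
apply_moves(motion=[0.0057,0.002,-0.007,0,0,0,255,0.0108,0.0039,-0.014,0,0,0,255,0.015,0.0054,-0.022,0,0,0,255,0.018,0.0064,-0.0305,0,0,0,255,0.0198,0.007,-0.0395,0,0,0,255,0.0217,0.0077,-0.0485,0,0,0,255,0.0254,0.009,-0.056,0,0,0,255,0.0288,0.0103,-0.0635,0,0,0,255])

```text
time_s: 16.1
eef_pos: [0.6313, -0.2797, 0.0973]
eef_rot: [0.537, -3.095, -0.0]
force: [0.4, -0.2, 0.7]
opening: 0.005
gripper_force: 0.3
```

Emit:
apply_moves(motion=[0.0013,0.0005,-0.0065,0,0,0,255,0.0013,0.0005,-0.012,0,0,0,255,0.0013,0.0005,-0.017,0,0,0,255,0.0005,0.0002,-0.0205,0,0,0,255,-0.0005,-0.0002,-0.024,0,0,0,255,-0.0013,-0.0005,-0.0265,0,0,0,255,-0.002,-0.0007,-0.028,0,0,0,255,-0.002,-0.0007,-0.029,0,0,0,255])

```text
time_s: 17.1
eef_pos: [0.6291, -0.2805, 0.0688]
eef_rot: [-0.537, 3.095, -0.0]
force: [-0.6, 0.4, 0.7]
opening: 0.004
gripper_force: 0.2
```

Emit:
apply_moves(motion=[0,0,-0.001,0,0,0,255,0,0,-0.002,0,0,0,255,0,0,-0.003,0,0,0,255,0,0,-0.004,0,0,0,255,0,0,-0.0045,0,0,0,255,0,0,-0.005,0,0,0,255,0,0,-0.005,0,0,0,255,0,0,-0.005,0,0,0,255])

```text
time_s: 18.1
eef_pos: [0.6302, -0.2806, 0.0656]
eef_rot: [-0.537, 3.093, -0.002]
force: [-0.6, 1.4, 6.6]
opening: 0.002
gripper_force: 2.5
```

Emit:
apply_moves(motion=[0,0,-0.001,0,0,0,255,0,0,-0.002,0,0,0,255,0,0,-0.002,0,0,0,255,0,0,-0.002,0,0,0,255,0,0,0.01,0,0,0,255,0,0,0.04,0,0,0,255,0,0,0.09,0,0,0,255,0,0,0.14,0,0,0,255])

```text
time_s: 19.1
eef_pos: [0.6282, -0.2802, 0.2041]
eef_rot: [0.537, -3.093, -0.002]
force: [1.3, 0.0, -0.4]
opening: 0.0
gripper_force: 0.0
```

Emit:
apply_moves(motion=[-0.03,0.02,0.04,0,0,0,255,-0.06,0.05,0.06,0,0,0,255,-0.09,0.09,0.06,0,0,0,255,-0.12,0.13,0.06,0,0,0,255,-0.15,0.17,0.06,0,0,0,255,-0.17,0.2,0.06,0,0,0,255,-0.17,0.2,0.06,0,0,0,255,-0.17,0.2,0.06,0,0,0,255])

```text
time_s: 20.1
eef_pos: [0.4592, -0.0809, 0.2639]
eef_rot: [-0.537, 3.095, -0.001]
force: [-0.5, -0.7, 0.2]
opening: 0.001
gripper_force: 0.0
```

Run:
```python
from h import *
o=get_obs(); print(o["time_s"],o["eef_pos"],o["force"])
t=cams.snapshot("top"); s=cams.snapshot("side")
a=t[110:290,140:380]; b=s[120:345,120:420]
cv2.imwrite("pics/p5.png",np.vstack([np.hstack([cv2.resize(a,(400,300),interpolation=2),cv2.resize(b,(400,300),interpolation=2)]),np.hstack([cv2.resize(t[160:235,290:390],(400,300),interpolation=2),cv2.resize(s[245:335,290:410],(400,300),interpolation=2)])]))
```

```text
20.1 [ 0.4592159  -0.08085271  0.26389275] [-0.49509732 -0.66547872  0.17000864]
```

View pics/p5.png

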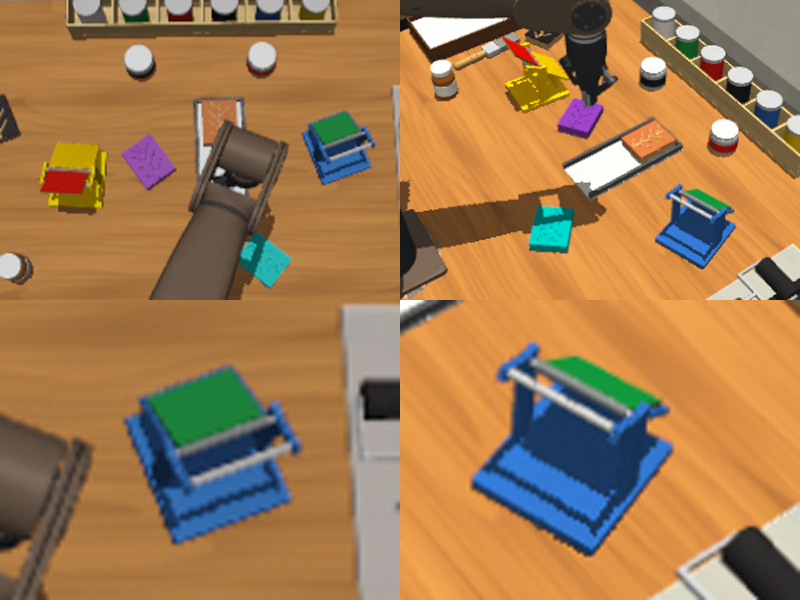

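The flag lies on the rest board with its green face up (bottom-left crop (205,405)). The block is home at the stop, the yellow flag still shows red, and nothing else has moved.

```bash
python3 -c "
from workcell import finish_job; print(finish_job())"
```

```text
the job is handed in; nothing more can be done
None
```

The block is squarely home against the tray's end stop, the blue stand's flag lies on its rest green side up, the yellow flag still shows red, and the job was handed in at about 20 s.

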